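Pop the sample hatch

ROBOT

A 6-joint arm with a two-finger parallel gripper is mounted at the origin on the work surface. World frame = base frame: x ahead of the robot, y to its left, z up, the work surface at z = 0. Lengths are in m, angles in degrees, forces in N, time in s.
With the tool pointing down it reaches from about 0.275 to 0.85 m from the base axis. Payload 5.2 kg.
Tool frame: the origin (TCP) lies at the very end of the fingers, on their centre line; the grasp point (between the pads) lies 19 mm behind it; z points along the fingers, y is the line along which they close (so a half turn about z gives the same grasp; the last joint's range is limited). The gripper opens to 85 mm and grips with 20 to 120 N. Pads are 22 mm wide; open, the fingers measure 114 mm over their backs; the gripper's body (76 mm by 85 mm) begins 54 mm behind the grasp point. The pads swing forward as they close: fully open they stand 13 mm farther back than shut.
Start: joints at [65.558, 14.817, 87.949, -0, 77.235, -11.62], TCP at [0.122, 0.536, 0.231] pointing down, gripper open.
Joint ranges: [-179.93, 179.93], [-52.35, 119.4], [10.71, 147.94], [-69.91, 249.91], [12.55, 155.21], [-178.61, 178.61]. Speed limits (degrees/s): [147.25, 147.25, 180, 180, 180, 180].

INTERFACE

Orientations are given as a 3x3 rotation matrix whose columns are the frame's x, y, z axes.
In Python, from station import bot, gripper_to, grab_frame, sensors gives the robot as it stands. Calls block until the motion is done:
- bot.movep(position, orientation): joint-space move of the TCP to a pose.
- bot.line_to(position, attitude=None, max_speed=0.15, f_stop=None): straight line of the TCP; attitude=None keeps the orientation; max_speed is the mean speed in m/s. With f_stop (N) it stops when the force on the tool has changed by that much, and returns True; else False.
- bot.movej(angles): joint-space move.
- gripper_to(opening): opening from 0.0 (shut) to 1.0 (fully open); the grip force is fixed at half the most; returns when the fingers have stopped.
- bot.wait(seconds).
- bot.ik(position, orientation): joint angles nearest the present ones, or None.
- grab_frame(name): name is "side" or "top"; returns a dict with "pixels" (384x512x3 uint8, red, green, blue), "intrinsics" (3x3 intrinsics, pixels), "k1" (the pictures are not rectified: a ray, as slopes to the right and down, at radius r is drawn at 1 + k1 r^2 times it, then the intrinsics apply), "R" (3x3) and "t" (3): a world point X has camera coordinates R X + t. Camera axes: x right, y down, z forward; pixel columns grow to the right and rows downward; lengths in m; the calibration is good to about 2 mm. A picture is of the moment at which its call begins. There is no depth.
A pose or a line that the arm cannot do raises bot.MotionError and nothing moves.
- bot.job_done(): hands the job in; it is judged then, once.
Readings, each from a call of its own:
- sensors.get_t(): time.
- sensors.get_qpos(): joint angles.
- sensors.get_qvel(): joint speeds.
- sensors.get_tau(): joint torques, N m.
- sensors.get_ee_pos(): TCP position.
- sensors.get_tool_rot(): TCP orientation.
- sensors.get_contact_force(): force on the tool from outside, world axes, zero at the start.
- sensors.get_ft_torque(): the same for the moment, N m.
- sensors.get_width(): opening from 0.0 (shut) to 1.0 (fully open).
- sensors.get_grasp_force(): force on a finger pad.
Only numpy, scipy, OpenCV 4.12 (cv2) and the standard library are available. Lean on these libraries where they do the work, as an engineer would, in place of code of your own. Each camera call takes 0.05 s, during which the arm holds its last target. There are 200 camera calls.

TASK

Two steel boxes with push-push hatches stand on the lab bench: open the sample box, the one with the wide hatch, by pressing the black spot on its hatch once with the fingertips, all the way in but not hard, and letting go so that it pops up by itself. Take the hand away, watch for a second or two that the hatch stays up, and do not push it down again. Leave the narrow hatch shut and the vials, flask and other loose things where they stand; nothing is to be gripped or lifted.

Things in the scene. Friction and masses are not known exactly. Their poses are not given: they have to be found in the camera images.
- sample_box: stainless box fixed on a black plinth 0 to 30 mm high, 210 (its x) by 160 (its y) by 100 mm tall; origin at the centre of its underside (on the plinth), x from its front (robot side) to its back. It has the wide hatch, 130 mm long by 110 mm across, flush in its top from x = -83 to +47 mm. The hatch is hinged along its rear edge (x = +47, z = 100 mm); its free edge is in front. Behind it is a fixed rear deck.
- sample_hatch (a joint): wide hatch, rad: 0 latched and flush, negative pushed in (stop at -0.066), positive open. Push-push latch: pushed in past -0.055 (5.6 mm at the spot, 3 to 4 N; at the stop, 6.7 mm, the force climbs) and let go, it springs up to about 0.85 and stays, its free edge then 100 mm above the box. A shorter push leaves it latched. Pushing the open hatch down to the bottom latches it again
- sample_latch (a joint): sideways position of the hidden latch slide under the wide hatch's free edge, m: 0 = latched, about -0.003 while releasing, near 0 once open; above +0.0025 only when an open hatch is pushed down to be latched again
- sample_press (a point): centre of the press spot of the wide hatch: a flat black rubber disc 26 mm across on the hatch's top face, midway across it, 28 mm from its free edge and 102 mm from the hinge; it moves with the hatch. Its x points to the hinge, z out of the hatch (up when shut). 100 to 130 mm above the table when shut
- fuse_box: a second stainless box fixed on a black plinth 0 to 30 mm high, 210 (its x) by 160 (its y) by 100 mm tall; origin at the centre of its underside (on the plinth), x from its front (robot side) to its back. It has the narrow hatch (56 mm across) in its top, otherwise alike; not to be opened. Either box may stand on the left
- fuse_hatch (a joint): angle of the narrow hatch, rad, with the same kind of latch and the same meaning; to stay shut at 0
- vial_a: small capped glass vial, 26 mm across, 48 mm tall, standing on the rear deck of the sample box; origin at the centre of its foot
- vial_b: the same kind of vial, standing on the rear deck of the fuse box; origin at the centre of its foot
- flask: capped amber glass jar, 54 mm across, 95 mm tall, standing between the two boxes; origin at the centre of its foot
- clamp_ring: steel ring, 64 mm across, 14 mm high, lying on the table between the boxes; origin at the centre of its underside
- beaker: white plastic beaker, 64 mm across, 75 mm tall; origin at the centre of its foot
- wrench: steel wrench 160 mm long, lying on the table beside the boxes; origin at its middle, x along it
- star_wheel: black plastic clamping knob, 48 mm across, 34 mm tall; origin at the centre of its foot
- dish: shallow steel dish, 90 mm across, 25 mm high; origin at the centre of its foot

How it is judged (in metres and radians):
On the way, in this order (a step that is already met when the one before it is completed fails the run):
1. the fingers press the wide hatch in at its black spot (value of joint sample_hatch below -0.04 rad and contact force between the fingers and sample_box above 0.5 N and horizontal distance between the grasp point and sample_press below 0.045 m), for 0.02 s.
2. the wide hatch has popped up and stands open, untouched, for a second (value of joint sample_hatch between 0.7 and 1.15 rad and contact force between each of the fingers, the arm and sample_box below 0.05 N and velocity of joint sample_hatch between -0.1 and 0.1 rad/s), for 1 s.
At the end, for the whole second after the job is handed in: the wide hatch stands open by itself (0.7 to 1.15 rad), at rest and untouched, the narrow hatch is shut (within 0.02 rad), and every loose thing is within 30 mm of where it stood (value of joint sample_hatch between 0.7 and 1.15 rad and contact force between each of the fingers, the arm and sample_box below 0.05 N and value of joint fuse_hatch between -0.02 and 0.02 rad and distance of each of vial_a, vial_b, flask, clamp_ring, beaker, wrench, star_wheel, dish from where it was at the start of the episode below 0.03 m and velocity of joint sample_hatch between -0.05 and 0.05 rad/s).
It fails at once if the wide hatch is pressed with more than 50 N (contact force between the fingers and sample_box above 50 N).
It fails at once if the wide hatch is pushed down to latch again after it had popped (value of joint sample_latch above 0.0025 m).
It fails at once if the narrow hatch is pressed or opened (value of joint fuse_hatch below -0.03 rad or value of joint fuse_hatch above 0.1 rad).
It fails at once if a loose thing is shoved, lifted or carried away (distance of any of vial_a, vial_b, flask, clamp_ring, beaker, wrench, star_wheel, dish from where it was at the start of the episode above 0.03 m).
It also fails if it takes over 38 s, if anything falls off the work surface, if the arm or the gripper's body presses on something with over 40 N, if the wrist force passes 120 N, or if a joint passes its speed limit or range.

## Working session

There is one attempt and no reset: what is moved stays moved. The work goes in short steps, each a Python script; the robot and the scene stay as the last script left them, time stands still between calls to the robot, and variables do not carry over. Pictures are saved under pics/ and viewed, at most 10 in all, crops included, and the job is handed in when it is done.

```bash
ls; mkdir -p pics; python3 - <<'E'
from station import *
import cv2,numpy as np
for n in("top","side"):
    f=grab_frame(n);cv2.imwrite(f"pics/{n}0.png",f["pixels"][...,::-1]);np.savez(f"{n}0.npz",**f)
    print(n,f["intrinsics"],f["k1"],f["R"],f["t"])
print(sensors.get_t())
E
```

```text
pics
top [[365.94886132   0.         259.03829199]
 [  0.         365.94886132 190.19138983]
 [  0.           0.           1.        ]] -0.072790058236005 [[ 0.02690402 -0.99958592 -0.01020598]
 [-0.99620195 -0.02596436 -0.08311155]
 [ 0.08281214  0.01240325 -0.99648799]] [0.01047917 0.54052083 1.32452029]
side [[473.66293578   0.         260.16140341]
 [  0.         473.66293578 192.2488889 ]
 [  0.           0.           1.        ]] -0.12914346400179103 [[ 0.9776195  -0.20998445  0.01290914]
 [-0.14125244 -0.70062297 -0.69941061]
 [ 0.15590979  0.68193401 -0.71460349]] [-0.52423829  0.15537742  1.32890561]
0.1
```

View pics/top0.png

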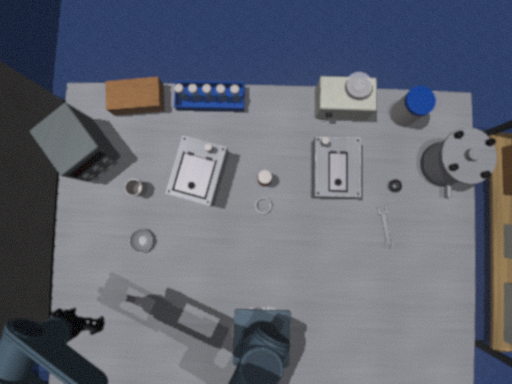

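View pics/side0.png

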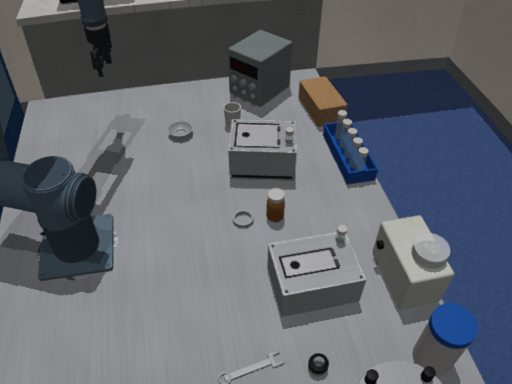

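The sample box is the left one: in the top view its centre is near (198,170), and in the side view its spot is near (246,134). I'll zoom in on both.

```bash
python3 - <<'E'
import cv2,numpy as np
a=cv2.imread("pics/top0.png")[130:210,160:235];b=cv2.imread("pics/side0.png")[110:185,220:305]
r=lambda i:cv2.resize(i,(400,400),interpolation=cv2.INTER_CUBIC)
cv2.imwrite("pics/crop.png",np.hstack([r(a),r(b)]))
E
```

```text
(no output)
```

View pics/crop.png

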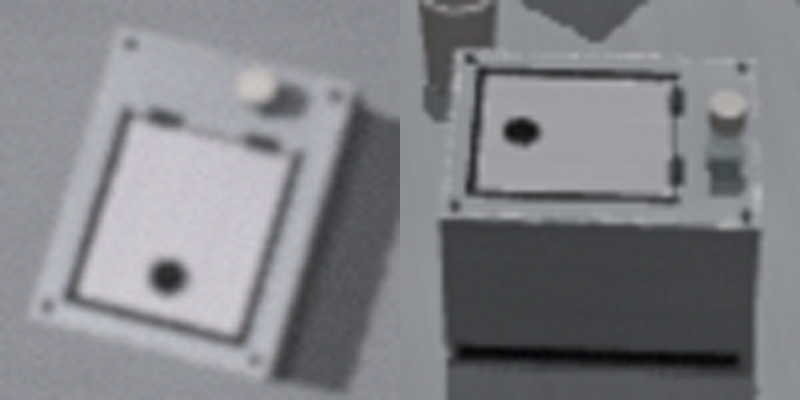

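```bash
cat > h.py <<'E'
import cv2,numpy as np
def rays(f,px):
    K=np.array(f["intrinsics"]);d=np.array([float(f["k1"]),0,0,0])
    n=cv2.undistortPoints(np.float64(px).reshape(-1,1,2),K,d).reshape(-1,2)
    R=np.array(f["R"]);v=np.c_[n,np.ones(len(n))]@R
    return -R.T@np.array(f["t"]),v/np.linalg.norm(v,axis=1)[:,None]
def dark(f,c,r=5):
    x,y=c;g=f["pixels"][y-r:y+r+1,x-r:x+r+1].mean(2)
    w=np.clip(np.median(g)-25-g,0,None);Y,X=np.mgrid[y-r:y+r+1,x-r:x+r+1]
    return (w*X).sum()/w.sum(),(w*Y).sum()/w.sum()
def tri(c1,d1,c2,d2):
    s=np.linalg.lstsq(np.c_[d1,-d2],c2-c1,rcond=None)[0]
    a,b=c1+s[0]*d1,c2+s[1]*d2
    return (a+b)/2,np.linalg.norm(a-b)
E
python3 - <<'E'
from h import *
T=np.load("top0.npz");S=np.load("side0.npz")
pt=dark(T,(191,185));ps=dark(S,(245,134));print(pt,ps)
c1,d1=rays(T,pt);c2,d2=rays(S,ps);p,e=tri(c1,d1[0],c2,d2[0]);print("spot",p,e)
h=[(160+x*75/400-.4,130+y*.2-.4) for x,y in[(165,117),(262,143),(130,43),(337,97),(47,306),(254,360)]]
c,d=rays(T,h);q=c+d*((p[2]-c[2])/d[:,2])[:,None];print(q)
v=(q[0]+q[1])/2-p;print("hinge dir",np.degrees(np.arctan2(v[1],v[0])),np.linalg.norm(v[:2]))
v=(q[2]+q[3]-q[4]-q[5]);print("yaw screws",np.degrees(np.arctan2(v[1],v[0])))
E
```

```text
(np.float64(191.03970283765682), np.float64(184.95457313360126)) (np.float64(245.34563477845458), np.float64(134.15275289621403))
spot [0.54292922 0.25781841 0.11877287] 0.0021942449768484642
[[0.65513212 0.26433833 0.11877287]
 [0.63836958 0.20030373 0.11877287]
 [0.70682861 0.28975043 0.11877287]
 [0.67170856 0.15278809 0.11877287]
 [0.52183176 0.33528349 0.11877287]
 [0.48832089 0.19961158 0.11877287]]
hinge dir -13.798094995890773 0.10690672241358863
yaw screws -14.07436003797003
```

The spot is at about (0.543, 0.258, 0.119), and the box yaw is about -14°. Next I'll move above it with the gripper shut and check.

```bash
python3 - <<'E'
from station import *
from h import *
gripper_to(0.0)
a=np.radians(-14);best=None
for s in(0,np.pi):
    c,n=np.cos(a+s),np.sin(a+s);R=np.array([[c,n,0],[n,-c,0],[0,0,-1.]])
    j=bot.ik([.543,.258,.2],R)
    if j is None: continue
    k=np.abs(np.array(j)-sensors.get_qpos()).max();print(s,np.round(j,1))
    if best is None or k<best[0]:best=(k,R)
R=best[1];np.save("R.npy",R)
bot.movep([.543,.258,.2],R);bot.line_to([.543,.258,.155])
print(sensors.get_ee_pos(),sensors.get_contact_force(),sensors.get_t())
ims=[]
for n,(x,y) in(("top",(150,110)),("side",(190,70))):
    f=grab_frame(n);ims.append(cv2.resize(f["pixels"][y:y+120,x:x+120,::-1],(400,400),interpolation=cv2.INTER_CUBIC))
cv2.imwrite("pics/above.png",np.hstack(ims))
E
```

```text
0 [ 14.8  21.3  83.3  -0.   75.4 118.8]
3.141592653589793 [ 14.8  21.3  83.3  -0.   75.4 -61.2]
[0.54255428 0.2586412  0.15506086] [1.15085353 0.78157934 0.25160156] 3.15
```

View pics/above.png

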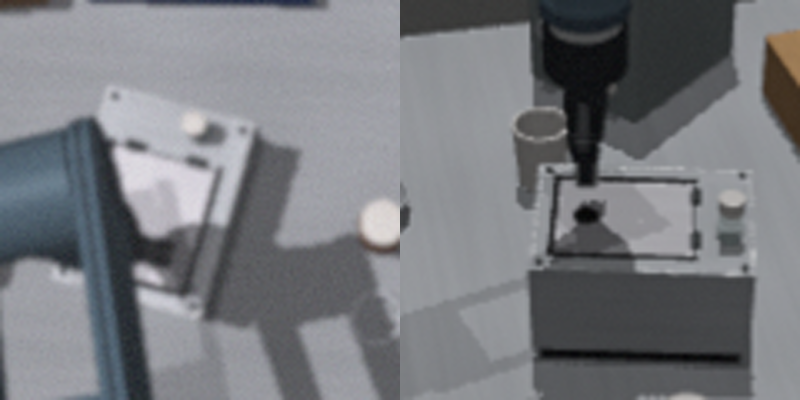

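In the side view the fingertips, at crop (587,185), are directly over the spot at (587,213). Now I'll press with a force stop, then retreat up.

```bash
python3 - <<'E'
from station import *
from h import *
bot.line_to([.543,.258,.132])
hit=bot.line_to([.543,.258,.100],max_speed=.012,f_stop=10)
p=sensors.get_ee_pos();print(hit,p,sensors.get_contact_force())
if hit and p[2]<.125:
    bot.wait(.1)
    bot.line_to([.52,.258,.30],max_speed=.2)
    bot.movep([.40,.05,.36],np.load("R.npy"))
    bot.wait(1.5)
    print(sensors.get_t(),sensors.get_contact_force())
    ims=[]
    for n,(x,y) in(("top",(150,110)),("side",(190,70))):
        f=grab_frame(n);ims.append(cv2.resize(f["pixels"][y:y+120,x:x+120,::-1],(400,400),interpolation=cv2.INTER_CUBIC))
    cv2.imwrite("pics/after.png",np.hstack(ims))
E
```

```text
True [0.54319166 0.25795678 0.11393046] [-2.08724603 -0.61357123  5.57034113]
8.7833 [0.16363576 1.542932   0.40774633]
```

View pics/after.png

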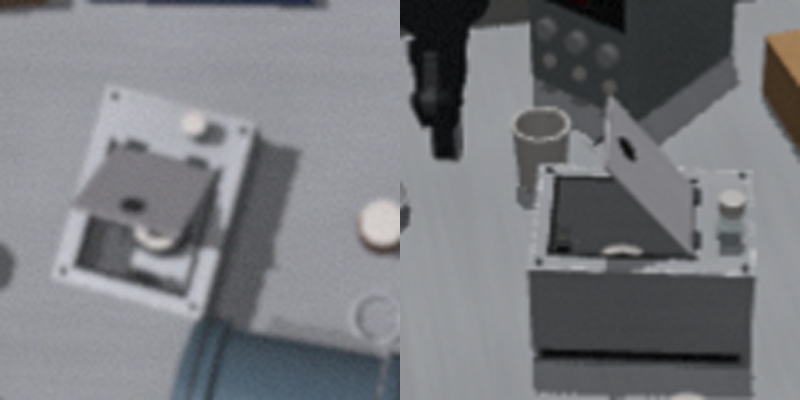

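The hatch stands open. In the side crop its free edge is at (610,100), with the vial and beaker where they were and the arm clear.

```bash
python3 -c "
from station import *
bot.wait(1.0);print(bot.job_done())"
```

```text
the job is handed in; nothing more can be done
None
```

I pressed the wide hatch's black spot once and it popped up; it was standing open with the arm clear when I looked about 1.5 s later, and I have handed the job in (no verdict was returned).

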